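# Close and lock the match keeper

## Robot

A 6-joint arm with a two-finger parallel gripper is mounted at the origin on a cart in front of the work surface, level with it; the furniture and walls round the work are solid. World frame = base frame: x ahead of the robot, y to its left, z up, the work surface at z = 0. Lengths are in m, angles in rad, forces in N, time in s.
With the tool pointing down it reaches from about 0.375 to 0.925 m from the base axis. Payload 5.7 kg.
Tool frame: the origin (TCP) lies midway between the tips of the shut fingers; the grasp point (between the pads) lies 19 mm behind it; z points along the fingers, y is the line along which they close (so a half turn about z gives the same grasp; the last joint's range is limited). The gripper opens to 88 mm and grips with 3 to 60 N. Pads are 20 mm wide; open, the fingers measure 115 mm over their backs; the gripper's body (75 mm by 178 mm) begins 61 mm behind the grasp point.
Start: joints at [-1.406, 0.359, 1.51, -0, 1.272, -0.115], TCP at [0.166, -0.577, 0.223] pointing down, gripper open.
Joint ranges: [-2.97, 2.97], [-1.01, 2.36], [0.21, 2.38], [-0.96, 4.11], [0.2, 2.71], [-2.98, 2.98]. Speed limits (rad/s): [2.39, 2.39, 3.14, 3.14, 3.14, 3.14].

## Interface

Orientations are given as a unit quaternion [x, y, z, w].
In Python, from cell import r, imaging gives the robot as it stands. The module is installed in compiled form; this text tells all that it offers.
- The arm moves only by the tool servo_tool, never from a script. Its arguments are lists of equal length, an entry for each row: "grip": the finger opening in mm, from 0 to 87.8; "travel": the shift along the world's x, y, z in mm, a list of three; "dr": the turn, a rotation vector about the world's x, y, z in rad, a list of three. In form: {"grip": [grip, ...], "travel": [[tx, ty, tz], ...], "dr": [[wx, wy, wz], ...]}. A call has 1 to 12 rows; each row is the pose to reach, as a shift and turn from the pose commanded when the call began; what a row does not reach only later rows make up. A row lasts 1/10 s, in which the tool goes at most 50 mm and 8.59 degrees, less where a joint would pass 70% of its speed; a pose out of reach is approached as far as the arm can. A call with a gripper value outside its range is refused whole. The fingers move at their own pace and stop on an object; the grip force is fixed at half the most. Time passes only in rows, so rows that repeat a pose let the fingers close. It gives the time, the measured TCP pose, the force, the opening and the grip force at its end, in the units of the state.
- r.get_state(): the state, without advancing time (a new reading comes with each control period).
- imaging.read_camera(name): name is "scene" or "top" or "wrist"; returns (picture, depth): 480x640x3 uint8, blue, green, red; 480x640 float32, m along the optical axis (not along the pixel's ray), 0 where there is no reading.
- imaging.get_calibration(name): a dict with "fx", "fy", "cx", "cy" (pixels), "T" (4x4, takes a point from camera to world coordinates); the wrist camera has in their place "hand_eye" (4x4, takes a point from camera to tool coordinates, whose origin is the TCP and whose axes are the flange's). Camera axes: x right, y up, looking along -z (the intrinsics and any distortion apply to the point x, -y, -z); pixel columns grow to the right and rows downward; lengths in m; the calibration is good to about 2 mm. A picture is of the moment at which its call begins: read the wrist's pose just before it. get_calibration takes no time and is no camera call.
- r.job_done(): hands the job in; it is judged then, once.
Trained networks look in the newest picture that a camera, given by its name, has taken for a name from the list of things; names that differ only in an ending like _2 or _b are one class to them, and where a whole thing is asked for, a point or a joint stands for the part that bears it (a point fixed in the world has none). Each returns a list of dicts, best first, with "confidence" (0 to 1); they miss things now and then, are a little off and sometimes report something else, mostly with a low value. They report only what shows in the picture. A call takes as long as a camera call.
- imaging.outline_of(name, camera): "mask" (480x640 bool, what is visible of it) and "location" ([row, column] in pixels, amid what is visible of it).
The state is a dict: "time_s": time; "joints": joint angles; "joint_velocities": joint speeds; "effort": joint torques, N m; "eef_pos": TCP position; "ee_rot": TCP orientation; "contact_force": force on the tool from outside, world axes, zero at the start; "moment": the same for the moment, N m; "grip_width": opening from 0.0 (shut) to 1.0 (fully open); "grip_force": force on a finger pad.
Only numpy, scipy, OpenCV 4.12 (cv2) and the standard library are available. Lean on these libraries where they do the work, as an engineer would, in place of code of your own. Each camera call takes 0.05 s, during which the arm holds its last target. There are 200 camera calls.

## Task

Close the sliding lid of the low wooden match keeper and leave it locked: press its sprung metal bar down with the fingertips and hold it down while you push the lid over the bar's two pins until it is fully home, then let the bar go so that both pins spring up behind the lid. Only press and push: do not pick anything up, and leave the candle and matches lying in the keeper and the other things standing where they are.

Things in the scene. Friction and masses are not known exactly. Their poses are not given: they have to be found in the camera images.
- keeper: Match keeper: low open wooden case fixed to the worktop, 144 mm wide (x), 336 long (y = -165 to 171), side walls 62 high, inner faces at x = +/-62. Origin on the worktop on its centre line; z up; +y is the lid's closing direction, roughly to the robot's left (turned up to 0.2 rad). Compartment at y = 58 to 161; lid over the middle; bar's end exposed at the -y end, where the wall is only 22 high.
- lid (a joint): Lid travel, m: 0 open, 0.140 home at its stop; starts at 0 to 0.012. Captive wooden lid 120 mm wide, 110 long, top 70 and lower edge 42 above the worktop; needs about 1.2 N, stays where left. At 0 it spans y = -90 to 20 of the keeper. Hollow below: its two 8 mm end walls meet the pins; if the bar is let up with the lid over the pins, the rear wall is blocked. Pins rise behind it from 0.136 on.
- push_face (a point): Middle of the lid's flat rear (-y) end face, 120 mm wide and 28 mm high, 56 mm above the worktop; moves with the lid. Push here towards the keeper's +y.
- catch (a joint): How far the metal bar is pressed down, m: 0 up (at rest), 0.014 at its bottom stop. A spring, 3 N at the top to about 6.5 N at the bottom, brings it back up. The pins clear the lid's lower edge from 0.010 on.
- press_spot (a point): On top of the bar's exposed end on the keeper's centre line, 32 mm behind (-y of) the rear face of the fully open lid; 40 mm above the worktop with the bar up, 26 mm with it fully down. The bar is a flat aluminium strip 50 mm wide from y = -150 to 52 mm of the keeper, passing under the lid; it stays level wherever pressed, so a finger can slide along it while pressing.
- pins (a point): Midway between the bar's two square aluminium pins, level with their tops (52 mm above the worktop, 12 mm above the strip, bar up); moves with the bar. Pins are 12 mm thick, at x = +/-42 mm and y = 34 to 46 mm of the keeper, with 72 mm clear between them: a finger on the strip passes between.
- candle: Small candle in a metal cup, 38 mm across, 16 mm high, lying loose on the compartment's floor (10 mm above the worktop). Origin: centre of its underside. Leave alone.
- matches: Match box 37 x 56 x 17 mm, loose on the compartment's floor. Origin: centre of its underside. Leave alone.
- egg_cup: Cream egg cup, 48 mm across, 51 mm high, standing behind the keeper. Origin: centre of its underside. Leave alone.
- timer: Round egg timer, 62 mm across, 50 mm high, standing beyond the keeper's -y end, about 10 mm from it at the nearest. Origin: centre of its underside. Leave alone.
- spice_jar_a: Spice jar 45 mm across, 106 mm high, to the right. Origin: centre of its underside. Leave alone.
- spice_jar_b: Another spice jar of the same size, to the right. Leave alone.
- tub: Plastic tub 72 mm across, 71 mm high, at the right behind. Leave alone.
- mug: White cup 64 x 91 x 51 mm, at the left. Leave alone.

How it is judged:
By the outcome, as a careful person would: the job done as asked, in the order asked, and still so for the second after the job is handed in, with the robot touching nothing.
It also fails if it takes over 37 s, if anything falls off the work surface, if the arm or the gripper's body presses on something with over 40 N, if the wrist force passes 120 N, or if a joint passes its speed limit or range.

## Working session

There is one attempt and no reset: what is moved stays moved. The work goes in short steps, Python scripts to look and compute and a tool call to move; the robot and the scene stay as the last step left them, time stands still between calls to the robot, and variables do not carry over. Pictures are saved under pics/ and viewed, at most 10 in all, crops included, and the job is handed in when it is done.

Besides the shell and the picture viewer there is one more tool, called after "Call:" as name(argument=value, ...) on one line, values as JSON. servo_tool: Moves the arm, as the interface text tells. Its arguments: {"type":"object","properties":{"grip":{"type":"array","items":{"type":"number"}},"travel":{"type":"array","items":{"type":"array","items":{"type":"number"}}},"dr":{"type":"array","items":{"type":"array","items":{"type":"number"}}}},"required":["grip","travel","dr"]}

```bash
mkdir -p pics
cat > h.py <<'E'
import numpy as np, cv2
from cell import r, imaging
def pts(cam,depth,mask=None):
    c=imaging.get_calibration(cam)
    v,u=np.nonzero((depth>0)&(mask if mask is not None else True))
    d=depth[v,u]
    P=np.c_[(u-c["cx"])/c["fx"]*d,-(v-c["cy"])/c["fy"]*d,-d]
    T=np.array(c["T"]); return P@T[:3,:3].T+T[:3,3],v,u
E
python3 - <<'E'
from h import *
print({k:(v if k!='T' else np.round(v,3).tolist()) for k,v in imaging.get_calibration('top').items()})
for cam in('top','scene'):
    p,d=imaging.read_camera(cam); cv2.imwrite(f'pics/{cam}.png',p); np.savez(f'{cam}.npz',p=p,d=d)
    for n in('keeper','lid','catch','timer','egg_cup','mug','spice_jar_a'):
        for o in imaging.outline_of(n,cam)[:2]:
            P,v,u=pts(cam,d,o['mask'])
            print(cam,n,round(o['confidence'],2),np.round(o['location']),len(P),np.round(np.median(P,0),3) if len(P) else '',np.round(np.percentile(P,[2,98],axis=0),3).tolist() if len(P) else '')
s=r.get_state();print(s)
E
```

```text
{'fx': 543.8515484109969, 'fy': 543.8515484109969, 'cx': 322.9878726127528, 'cy': 249.7843234416024, 'T': [[0.016, 0.987, -0.162, 0.286], [-1.0, 0.014, -0.012, -0.063], [-0.009, 0.162, 0.987, 1.495], [0.0, 0.0, 0.0, 1.0]]}
top keeper 0.88 [272. 284.] 6574 [0.473 0.059 0.045] [[0.388, -0.091, 0.004], [0.558, 0.233, 0.075]]
top keeper 0.57 [272. 319.] 645 [ 0.459 -0.033  0.041] [[0.43, -0.079, 0.034], [0.516, 0.116, 0.052]]
top lid 0.72 [270. 291.] 1917 [0.468 0.042 0.07 ] [[0.409, -0.014, 0.059], [0.528, 0.097, 0.077]]
top catch 0.83 [276. 320.] 654 [ 0.457 -0.034  0.041] [[0.429, -0.079, 0.034], [0.52, 0.116, 0.054]]
top timer 0.69 [282. 355.] 387 [ 0.434 -0.135  0.046] [[0.409, -0.162, 0.028], [0.46, -0.109, 0.055]]
top timer 0.17 [271. 284.] 6521 [0.473 0.057 0.045] [[0.388, -0.092, 0.005], [0.557, 0.231, 0.075]]
top egg_cup 0.61 [226. 293.] 250 [0.59  0.033 0.034] [[0.566, 0.012, 0.003], [0.608, 0.053, 0.055]]
top mug 0.84 [297. 160.] 488 [0.398 0.399 0.024] [[0.371, 0.347, 0.003], [0.427, 0.422, 0.053]]
top mug 0.69 [283. 354.] 433 [ 0.433 -0.135  0.046] [[0.407, -0.165, -0.0], [
[... 1181 characters left out ...]
s': 0.8, 'joints': array([-1.40611847e+00,  3.58768433e-01,  1.51039188e+00,  9.13147593e-06,
        1.27246866e+00, -1.15101964e-01]), 'joint_velocities': array([ 0.00014342,  0.00185575,  0.00108892, -0.00065461,  0.0002884 ,
        0.00035058]), 'effort': array([-1.77562357e-03, -5.15275991e+01, -2.71122265e+01,  6.72296318e-02,
        2.45224696e-02, -1.12205831e-05]), 'eef_pos': array([ 0.165679  , -0.5766584 ,  0.22264469]), 'ee_rot': array([ 9.90231540e-01,  1.39432770e-01,  3.91260614e-06, -1.82622739e-05]), 'contact_force': array([-0.16125256, -0.08287726, -0.20547061]), 'moment': array([ 0.00926624, -0.00052129, -0.00757252]), 'grip_force': 0.0, 'grip_width': 1.0002254034739084}
```

View pics/top.png

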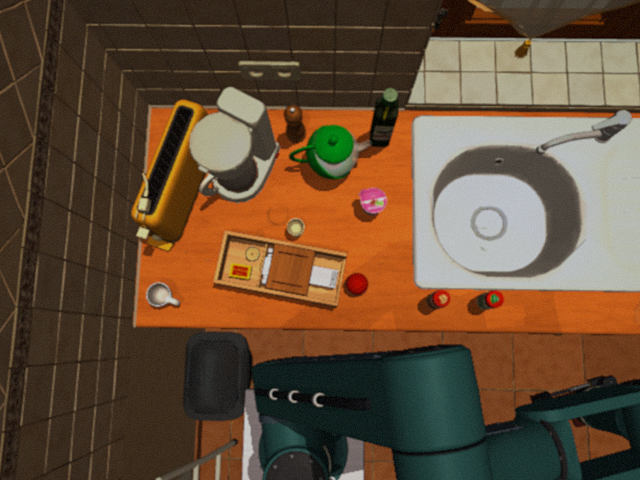

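View pics/scene.png

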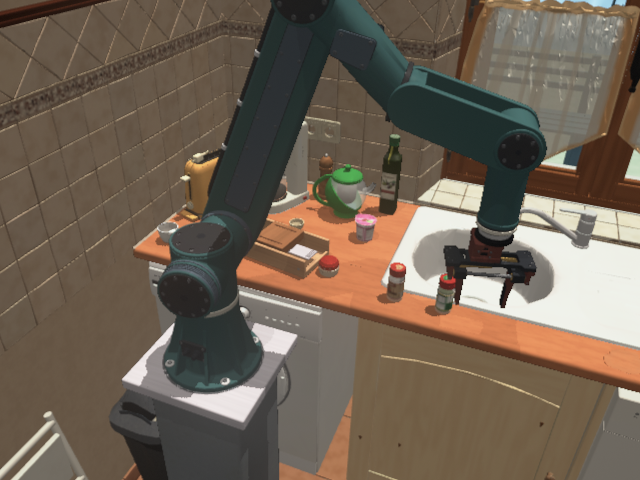

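The top view shows the keeper centred near (283,270). Its lid is near (290,270), the exposed bar end near (322,275), the red timer at (357,283) and the egg cup at (296,228). The scene view agrees. Next I fit the keeper's frame.

Run:
```python
from h import *
z=np.load('top.npz'); d=z['d']
o=imaging.read_camera('top') and None
def rect(P,n):
    (c,s,a)=cv2.minAreaRect((P[:,:2]*1000).astype(np.float32)); print(n,np.round(c),np.round(s),round(a,1),round(float(np.median(P[:,2])),4))
k=imaging.outline_of('keeper','top')[0]['mask'].astype(np.uint8)
P,_,_=pts('top',d,cv2.dilate(k,np.ones((5,5)))>0)
rect(P[(P[:,2]>.05)],'keeper rim'); rect(P[P[:,2]>.02],'keeper>20')
l=imaging.outline_of('lid','top')[0]['mask'].astype(np.uint8)
P,_,_=pts('top',d,cv2.erode(l,np.ones((3,3)))>0); rect(P[abs(P[:,2]-.07)<.006],'lid')
c=imaging.outline_of('catch','top')[0]['mask'];n,lab,st,ce=cv2.connectedComponentsWithStats(c.astype(np.uint8))
for i in range(1,n):
    P,_,_=pts('top',d,lab==i)
    if len(P)>30: rect(P[abs(P[:,2]-.04)<.007],'bar part')
P,_,_=pts('top',d,imaging.outline_of('timer','top')[0]['mask']);rect(P[P[:,2]>.02],'timer')
cv2.imwrite('pics/topc.png',cv2.resize(z['p'][215:325,200:380],None,fx=4,fy=4,interpolation=cv2.INTER_CUBIC))
```

```text
keeper rim [474.  70.] [336. 145.] 80.2 0.0679
keeper>20 [473.  70.] [336. 146.] 80.2 0.0633
lid [467.  41.] [108. 115.] 79.6 0.0704
bar part [476. 109.] [19. 91.] 80.1 0.0403
bar part [454. -47.] [70. 50.] 79.8 0.0403
timer [ 435. -134.] [57. 56.] 0.4 0.0464
```

View pics/topc.png

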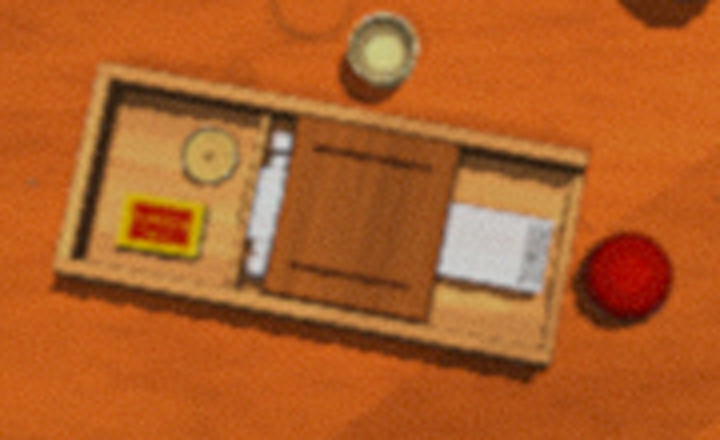

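The crop shows the open lid (270–455 px), the bar end to its right (440–550 px), and the pins left of the lid. The keeper origin is about (473, 67) mm with +y at (0.172, 0.985), and lid travel is about 8 mm. I'm moving to above the bar, with the fingers shut and closing across the keeper.

Call:
servo_tool(grip=[0, 0, 0, 0, 0, 0, 0, 0, 0, 0, 0, 0], travel=[[287, 531, 0], [287, 531, 0], [287, 531, 0], [287, 531, 0], [287, 531, 0], [287, 531, 0], [287, 531, 0], [287, 531, 0], [287, 531, 0], [287, 531, 0], [287, 531, 0], [287, 531, 0]], dr=[[0, 0, 1.119], [0, 0, 1.119], [0, 0, 1.119], [0, 0, 1.119], [0, 0, 1.119], [0, 0, 1.119], [0, 0, 1.119], [0, 0, 1.119], [0, 0, 1.119], [0, 0, 1.119], [0, 0, 1.119], [0, 0, 1.119]])

```text
time_s: 2.25
eef_pos: [0.4518, -0.0468, 0.223]
ee_rot: [0.765, 0.644, 0.0, 0.0]
contact_force: [1.1, -0.4, -0.1]
grip_width: 0.005
grip_force: 0.0
```

Call:
servo_tool(grip=[0, 0, 0, 0, 0, 0], travel=[[0, 0, -50], [0, 0, -100], [0, 0, -140], [0, 0, -165], [0, 0, -165], [0, 0, -165]], dr=[[0, 0, 0], [0, 0, 0], [0, 0, 0], [0, 0, 0], [0, 0, 0], [0, 0, 0]])

```text
time_s: 2.85
eef_pos: [0.4511, -0.0489, 0.0579]
ee_rot: [0.765, 0.644, -0.0, -0.0]
contact_force: [1.2, 0.1, 0.5]
grip_width: 0.0
grip_force: 0.0
```

Run:
```python
from h import *
p,d=imaging.read_camera('wrist'); cv2.imwrite('pics/w1.png',p); p,d=imaging.read_camera('top'); cv2.imwrite('pics/t2.png',cv2.resize(p[215:325,200:380],None,fx=4,fy=4))
print(r.get_state()['contact_force'],r.get_state()['eef_pos'])
```

```text
[0.13716875 0.45963027 0.09744103] [ 0.45238545 -0.04922155  0.05905328]
```

View pics/w1.png

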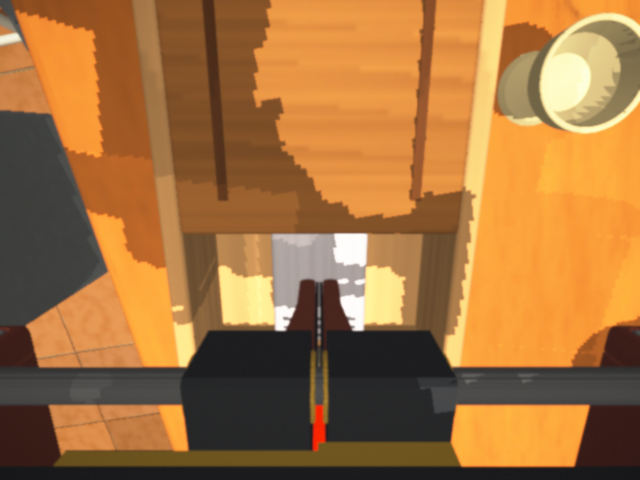

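The fingers (tip near (319,282)) are centred on the bar (columns 272–367), clear of and square to the lid's rear face (row 233). Pressing down now.

Call:
servo_tool(grip=[0, 0, 0, 0, 0, 0, 0], travel=[[0, 0, -12], [0, 0, -18], [0, 0, -24], [0, 0, -29], [0, 0, -32], [0, 0, -32], [0, 0, -32]], dr=[[0, 0, 0], [0, 0, 0], [0, 0, 0], [0, 0, 0], [0, 0, 0], [0, 0, 0], [0, 0, 0]])

```text
time_s: 3.65
eef_pos: [0.4522, -0.0492, 0.0262]
ee_rot: [0.765, 0.644, 0.001, 0.001]
contact_force: [0.9, -0.5, 6.5]
grip_width: 0.006
grip_force: 3.1
```

Call:
servo_tool(grip=[0, 0, 0, 0, 0, 0, 0, 0, 0, 0, 0, 0], travel=[[0, 0, -1], [1, 6, -1], [2.1, 12, -1], [3.1, 18, -1], [4.1, 24, -1], [5.2, 30, -1], [6.2, 36, -1], [7.2, 42, -1], [8.3, 48, -1], [9.3, 54, -1], [10.3, 60, -1], [10.3, 60, -1]], dr=[[0, 0, 0], [0, 0, 0], [0, 0, 0], [0, 0, 0], [0, 0, 0], [0, 0, 0], [0, 0, 0], [0, 0, 0], [0, 0, 0], [0, 0, 0], [0, 0, 0], [0, 0, 0]])

```text
time_s: 4.85
eef_pos: [0.4638, 0.0094, 0.0261]
ee_rot: [0.765, 0.645, 0.001, 0.003]
contact_force: [0.1, -10.2, 16.4]
grip_width: 0.01
grip_force: 8.3
```

Call:
servo_tool(grip=[0, 0, 0, 0, 0, 0, 0, 0, 0, 0, 0, 0], travel=[[1.2, 7, 0.5], [2.4, 14, 0.5], [3.6, 21, 0.5], [4.8, 28, 0.5], [6, 35, 0.5], [7.2, 42, 0.5], [8.5, 49, 0.5], [9.6, 56, 0.5], [10.8, 63, 0.5], [12, 70, 0.5], [13.2, 77, 0.5], [13.2, 77, 0.5]], dr=[[0, 0, 0], [0, 0, 0], [0, 0, 0], [0, 0, 0], [0, 0, 0], [0, 0, 0], [0, 0, 0], [0, 0, 0], [0, 0, 0], [0, 0, 0], [0, 0, 0], [0, 0, 0]])

```text
time_s: 6.05
eef_pos: [0.4761, 0.0874, 0.0262]
ee_rot: [0.765, 0.644, 0.0, 0.002]
contact_force: [0.1, -6.7, 13.5]
grip_width: 0.005
grip_force: 6.5
```

Run:
```python
from h import *
p,d=imaging.read_camera('wrist'); cv2.imwrite('pics/w2.png',p)
s=r.get_state();print(s['contact_force'],s['eef_pos'])
e=s['eef_pos'][:2]*1000-[473,67];print('yk',e@[.172,.985],'xk',e@[.985,-.172])
```

```text
[-0.05452877 -5.0877825  12.34873676] [0.47607218 0.08734572 0.02621487]
yk 20.56894611200347 xk -0.47336631775003335
```

View pics/w2.png

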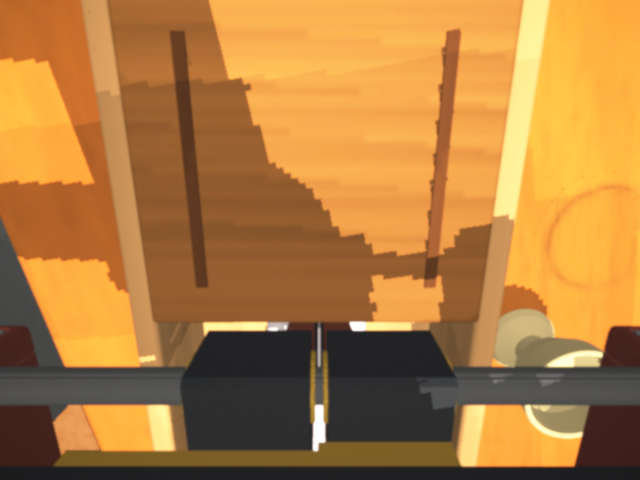

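The lid has moved with the fingers, its rear edge at row 322 against them, with the pins showing at its sides (275,326) and (357,326). About 19 mm remain, so I'll creep on.

Call:
servo_tool(grip=[0, 0, 0, 0, 0, 0, 0], travel=[[0.5, 3, 0], [1, 6, 0], [1.5, 9, 0], [2, 12, 0], [2.6, 15, 0], [2.9, 17, 0], [2.9, 17, 0]], dr=[[0, 0, 0], [0, 0, 0], [0, 0, 0], [0, 0, 0], [0, 0, 0], [0, 0, 0], [0, 0, 0]])

```text
time_s: 6.8
eef_pos: [0.4785, 0.1036, 0.0262]
ee_rot: [0.765, 0.644, -0.0, 0.002]
contact_force: [-1.3, -9.3, 13.5]
grip_width: 0.005
grip_force: 6.8
```

Call:
servo_tool(grip=[0, 0, 0, 0], travel=[[0.2, 1, 0], [0.3, 2, 0], [0.5, 3, 0], [0.5, 3, 0]], dr=[[0, 0, 0], [0, 0, 0], [0, 0, 0], [0, 0, 0]])

```text
time_s: 7.2
eef_pos: [0.4786, 0.104, 0.0262]
ee_rot: [0.764, 0.645, -0.002, 0.003]
contact_force: [-1.6, -25.8, 16.5]
grip_width: 0.008
grip_force: 14.7
```

The stop is reached: force jumped to 26 N with no motion. I'll ease the push off, then let the bar up.

Call:
servo_tool(grip=[0, 0, 0, 0, 0, 0, 0, 0, 0, 0], travel=[[-0.5, -3, 0], [-0.6, -4, 2], [-0.6, -4, 7], [-0.6, -4, 12], [-0.6, -4, 18], [-0.6, -4, 30], [-0.6, -4, 60], [-0.6, -4, 105], [-0.6, -4, 150], [-0.6, -4, 150]], dr=[[0, 0, 0], [0, 0, 0], [0, 0, 0], [0, 0, 0], [0, 0, 0], [0, 0, 0], [0, 0, 0], [0, 0, 0], [0, 0, 0], [0, 0, 0]])

```text
time_s: 8.2
eef_pos: [0.4805, 0.105, 0.1809]
ee_rot: [0.765, 0.644, 0.004, 0.003]
contact_force: [1.0, -0.5, -0.3]
grip_width: 0.007
grip_force: 0.0
```

Run:
```python
from h import *
s=r.get_state();p,d=imaging.read_camera('wrist'); cv2.imwrite('pics/w3.png',p)
from scipy.spatial.transform import Rotation as R
c=imaging.get_calibration('wrist');H=np.array(c['hand_eye'])
T=np.eye(4);T[:3,:3]=R.from_quat(s['ee_rot']).as_matrix();T[:3,3]=s['eef_pos'];T=T@H
v,u=np.mgrid[:480,:640];P=np.stack([(u-c["cx"])/c["fx"]*d,-(v-c["cy"])/c["fy"]*d,-d],-1)@T[:3,:3].T+T[:3,3]
q=P*1000-[473,67,0]
yk=q[...,:2]@[.172,.985];xk=q[...,:2]@[.985,-.172];ok=(d>0)
m=ok&(abs(xk)<55)&(abs(q[...,2]-70)<5)&(yk>0);print('lid rear',np.percentile(yk[m],[.5,2,50,98]))
for sx in(-42,42):
  m=ok&(abs(xk-sx)<5)&(abs(yk-39)<4); print('pin z',sx,m.sum(),np.percentile(q[...,2][m],[10,50,90]) if m.any() else '')
m=ok&(abs(xk)<15)&(yk>-60)&(yk<20)&(q[...,2]<60);print('strip z',m.sum(),np.median(q[...,2][m]) if m.any() else'')
print(s['contact_force'],s['eef_pos'],s['time_s'])
```

```text
lid rear [ 49.78946248  52.02873982 108.93093039 156.91287667]
pin z -42 132 [38.8137376  52.15796738 53.32327304]
pin z 42 81 [51.35624409 52.59824566 53.60658773]
strip z 999 40.67192100748868
[ 1.01730025 -0.47110366 -0.33962403] [0.48054886 0.10495981 0.18094619] 8.2
```

View pics/w3.png

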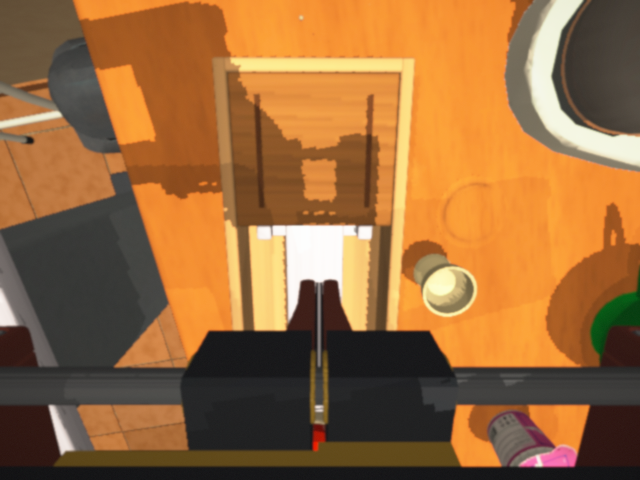

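The lid is closed, with its rear edge at row 225 (y of about 50 mm). Both pins stand up behind it at (264,231) and (365,231), tops at 52 mm, and the strip is back at 40 mm. The arm is clear, so I'm handing in.

```bash
python3 -c "
from cell import r
print(r.job_done())"
```

```text
the job is handed in; nothing more can be done
None
```

The keeper's lid is fully home and locked: both pins are up behind it (tops at 52 mm), the arm is clear, and the job was handed in at about 8 s on the robot's clock; no verdict was returned.

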